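Proof-pull the tow post of a model tug

ROBOT

A 6-joint arm with a two-finger parallel gripper is mounted at the origin on the work surface. World frame = base frame: x ahead of the robot, y to its left, z up, the work surface at z = 0. Lengths are in m, angles in rad, forces in N, time in s.
With the tool pointing down it reaches from about 0.375 to 0.9 m from the base axis. Payload 3.1 kg.
Tool frame: the origin (TCP) lies on the centre line of the jaws, within the pads' length; the fingertips stand robot.tip_reach ahead of it and the grasp point (between the pads) lies 8 mm behind it (robot.tip_reach is the distance from the TCP to the fingertips, in m); z points along the fingers, y is the line along which they close (so a half turn about z gives the same grasp; the last joint's range is limited). The gripper opens to 87 mm and grips with 3 to 60 N. Pads are 19 mm wide; open, the fingers measure 117 mm over their backs; the gripper's body (75 mm by 190 mm) begins 51 mm behind the grasp point.
Start: joints at [-1.288, 0.527, 1.433, -0, 1.181, -0.178], TCP at [0.278, -0.559, 0.234] pointing down, gripper open.
Joint ranges: [-3.08, 3.08], [-0.75, 2.2], [0.22, 2.44], [-1.43, 4.57], [0, 2.65], [-2.85, 2.85]. Speed limits (rad/s): [2.79, 2.79, 3.14, 3.14, 3.14, 3.14].

INTERFACE

Orientations are given as a unit quaternion [x, y, z, w].
In Python, from rig import robot gives the robot as it stands.
- The arm moves only by the tool jog_arm, never from a script. Its argument "motion" is one flat list of numbers, 7 for each row, row after row: the shift along the tool's x, y, z scaled (see below), then the turn, a rotation vector about the tool's x, y, z scaled (see below), then the gripper's target within -1 to 1 (shut at 1, half-way at 0, fully open at -1). In form: [x, y, z, rx, ry, rz, hand, x, y, z, rx, ry, rz, hand, ...]. A call has 1 to 12 rows; each row shifts and turns the commanded pose from where the row before left it, along the tool's axes as they then stand; what a row does not reach is not made up. The controller multiplies each number of a shift by 4 cm and each number of a turn by 4 degrees. A row lasts 1/8 s, in which the tool goes at most 62.5 mm and 10.7 degrees, less where a joint would pass 70% of its speed; a pose out of reach is approached as far as the arm can. A call with a number of a shift or a turn outside -1 to 1 is refused whole. A call with a gripper value outside its range is refused whole. The fingers move at their own pace and stop on an object; "grip_force" is the grip in N (left out, the last holds). Time passes only in rows, so rows that do not move let the fingers close. It gives the time, the measured TCP pose, the force, the opening and the grip force at its end, in the units of the state.
- robot.get_obs(): the state, without advancing time (a new reading comes with each control period).
- robot.camera(name): name is "scene" or "top" or "wrist"; returns the picture (384x512x3 uint8, blue, green, red); there is no depth.
- robot.calibration(name): a dict with "fx", "fy", "cx", "cy" (pixels), "dist_coeffs" ([k1, k2, p1, p2, k3] as OpenCV has them; the pictures are not rectified), "R" (3x3) and "t" (3): a world point X has camera coordinates R X + t; the wrist camera has in their place "T_tool_cam" (4x4, takes a point from camera to tool coordinates, whose origin is the TCP and whose axes are the flange's). Camera axes: x right, y down, z forward; pixel columns grow to the right and rows downward; lengths in m; the calibration is good to about 2 mm. A picture is of the moment at which its call begins: read the wrist's pose just before it. calibration takes no time and is no camera call.
- robot.hand_in(): hands the job in; it is judged then, once.
The state is a dict: "time": time; "q": joint angles; "joint_velocities": joint speeds; "joint_torque": joint torques, N m; "position": TCP position; "tool_rot": TCP orientation; "ft_force": force on the tool from outside, world axes, zero at the start; "moment": the same for the moment, N m; "grip_width": finger opening in m; "grip_force": force on a finger pad.
Only numpy, scipy, OpenCV 4.12 (cv2) and the standard library are available. Lean on these libraries where they do the work, as an engineer would, in place of code of your own. Each camera call takes 0.05 s, during which the arm holds its last target. There are 200 camera calls.

TASK

Proof-pull the model tug's tow post: first set the drive switch on the tug's deck to its centre off notch, then draw the spring gauge out by its T bar to the red 12 N ring and hold it there for at least one second, without ever passing 16 N. Ease the gauge back home in hand, never letting it fly back, and leave it with its spring relaxed and the switch off. Do not knock over or shift the things lying about.

Things in the scene. Friction and masses are not known exactly. Their poses are not given: they have to be found in the camera images.
- rig: plywood test board, 200 (x) x 730 (y) x 18 mm, screwed to the table, that carries the model tug and the spring gauge in one line along its y axis. Origin on the table under the middle of its width; it runs from y -360 to +370 mm. The gauge lies along x = 0 at z = 125 mm and is pulled towards -y; a saddle (70 mm wide foot) at y = -166 mm carries its barrel.
- boat: wooden model tug fixed on the board; same origin and axes as the board. Hull x -58 to +58, y -45 to +333 mm, bow to +y; deck at z = 100 mm, bulwarks 12 mm higher along the sides. Wheelhouse 86 x 72 mm centred at y = +242 mm, up to z = 166 mm with its funnel. Steel tow post, 10 mm thick, up to z = 144 mm, clamped somewhere on a short deck track between y -7 and -23 mm.
- drive_switch (a joint): angle (rad) of the toggle lever on the tug's deck. Three sprung notches: +0.38, leaning to the bow (+y): ahead, as it starts; 0, upright: off; -0.38, to the stern: astern. Leaving a notch takes 2 to 4 N at the tip. The off notch is narrow: within 0.15 rad (6 mm at the tip) the lever falls into it; pushed 0.17 rad past it, it jumps on to astern.
- switch_tip (a point): middle of the top end of the drive switch lever; z axis along the lever. The pivot is at x 0, y +130, z 106 mm of the board's frame and the lever stands 40 mm above it: steel stem 7 mm thick, red cap 11 mm thick over the top 16 mm. Clear deck for 70 mm towards the wheelhouse. Dots on its plate: green ahead, white off, red astern.
- gauge (a joint): reading of the spring gauge as barrel travel out along its rod (m): 0 home, spring relaxed; grows as it is drawn out; stop at 0.075. 4 mm per newton (250 N/m), so the red ring, 12 N, is 0.048 and 16 N is 0.064. About 0.4 N of friction in the barrel: left alone after being eased back it rests within 2 mm of 0.
- pull_bar (a point): middle of the gauge's T bar: wooden cross bar 12 mm thick, 100 mm long along the board's x axis, 125 mm above the table, free below. Its 10 mm stem leaves 44 mm clear between bar and barrel. The axes are the board's: pull towards -y. Rod and barrel first slide together against about 1 N through the eye's slack, then the spring draws out.
- barrel_rim (a point): centre of the barrel's bow-side end, where the scale is read; moves with the T bar, which is 160 mm from it. Barrel 32 mm thick, 110 mm long.
- red_ring (a point): centre of the 4 mm wide red ring on the white gauge rod (19 mm thick, black lines every 4 mm = 1 N), hidden in the barrel until drawn out. At 12 N the barrel_rim is level with it. It moves with the rod, whose long steel eye hangs on the tow post with 4 to 22 mm of slack, different every time (as is the post's place), to be taken up before the spring draws.
- glue_bottle: white glue bottle with orange cap, 60 mm thick, 160 mm tall, standing beyond the board; origin under its foot. Bystander.
- paint_jar: white jar with blue lid, 56 mm thick, 85 mm tall, standing beyond the board; origin under its foot. Bystander.
- funnel: red plastic funnel standing on its mouth, 68 mm wide, 72 mm tall, beyond the board; origin under its middle. Bystander.
- tape_roll: roll of yellow tape, 80 mm wide, 19 mm high, lying on the board beside and below the T bar; origin under its middle. Bystander.
- offcut: plywood offcut 60 x 110 x 18 mm lying beyond the board; origin under its middle. Bystander.
- deckhouse: loose wooden deckhouse for the model, 95 x 110 mm, 54 mm high, on the table to the robot's right; origin under its middle. Bystander.
- screwdriver: screwdriver with red handle, 170 mm long, on the table to the robot's right; origin under its middle. Bystander.
- drill: orange and black cordless drill lying on its side on the table to the robot's left, about 240 x 200 mm, 58 mm high; origin under the motor. Bystander.

How it is judged:
By the outcome, as a careful person would: the job done as asked, in the order asked, and still so for the second after the job is handed in, with the robot touching nothing.
It also fails if it takes over 54 s, if anything falls off the work surface, if the arm or the gripper's body presses on something with over 40 N, if the wrist force passes 120 N, or if a joint passes its speed limit or range.

## Working session

There is one attempt and no reset: what is moved stays moved. The work goes in short steps, Python scripts to look and compute and a tool call to move; the robot and the scene stay as the last step left them, time stands still between calls to the robot, and variables do not carry over. Pictures are saved under pics/ and viewed, at most 10 in all, crops included, and the job is handed in when it is done.

Besides the shell and the picture viewer there is one more tool, called after "Request:" as name(argument=value, ...), one argument or row to a line, values as JSON. jog_arm: Moves the arm, as the interface text tells. Shifts and turns lie within -1 to 1; 1 stands for 4 cm of shift or 4 degrees of turn. Its arguments: {"type":"object","properties":{"motion":{"type":"array","items":{"type":"number"}},"grip_force":{"type":"number"}},"required":["motion"]}

```bash
mkdir -p pics
python3 - <<'E'
from rig import robot
import cv2,numpy as np
o=robot.get_obs();print(o, robot.tip_reach)
for n in("scene","top"):
    cv2.imwrite(f"pics/{n}0.png",robot.camera(n))
    c=robot.calibration(n);print(n,c)
print(robot.calibration("wrist"))
E
```

```text
{'time': 0.0, 'q': array([-1.28750750e+00,  5.28474612e-01,  1.43390673e+00, -4.95271225e-05,
        1.18140070e+00, -1.78505415e-01]), 'joint_velocities': array([-2.79465057e-04,  1.33266818e-04,  2.53199926e-03, -1.65602048e-03,
       -2.11238656e-04, -1.48423146e-05]), 'joint_torque': array([-6.81464062e-04, -4.40049577e+01, -1.76592225e+01,  6.31527300e-02,
        5.80970349e-02, -1.51478480e-04]), 'position': array([ 0.27827946, -0.55882928,  0.23256502]), 'tool_rot': array([ 9.73458739e-01,  2.28859967e-01, -8.01947880e-05, -1.09199531e-03]), 'ft_force': array([ 0.39968117, -0.20422713,  0.03139021]), 'moment': array([ 0.03057302, -0.00996431,  0.00455535]), 'grip_force': 0.0, 'grip_width': 0.08700435466335087} 0.011
scene {'fx': 430.2016902548485, 'fy': 430.2016902548485, 'cx': 258.056812965613, 'cy': 189.71561075233978, 'dist_coeffs': array([0.01984439, 0.        , 0.        , 0.        , 0.        ]), 'R': array([[ 0.56307958,  0.82631266,  0.01219709],
       [ 0.56813939, -0.37634841, -0.73183298],
       [-0.6001325 ,  0.41900986, -0.68137488]]), 't': array([-0.3482032
[... 273 characters left out ...]
702],
       [-0.99199768,  0.0039513 , -0.12619424],
       [ 0.12602995, -0.02880551, -0.99160814]]), 't': array([0.01507955, 0.6120218 , 1.24156709])}
{'fx': 344.6599844982925, 'fy': 344.6599844982925, 'cx': 257.09952765188535, 'cy': 185.5662352195926, 'dist_coeffs': array([-0.10092337,  0.        ,  0.        ,  0.        ,  0.        ]), 'T_tool_cam': array([[ 6.13191613e-04, -9.57759329e-01, -2.87570325e-01,
         8.02607648e-02],
       [ 9.99999024e-01,  2.26268791e-04,  1.37872352e-03,
         1.59491446e-04],
       [-1.25541712e-03, -2.87570890e-01,  9.57758533e-01,
        -1.51035284e-01],
       [ 0.00000000e+00,  0.00000000e+00,  0.00000000e+00,
         1.00000000e+00]])}
```

Run:
```python
import cv2
for n in("scene","top"):
    i=cv2.imread(f"pics/{n}0.png");cv2.imwrite(f"pics/{n}0b.png",cv2.resize(i,(800,600),interpolation=cv2.INTER_CUBIC))
```

```text
(no output)
```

View pics/scene0b.png

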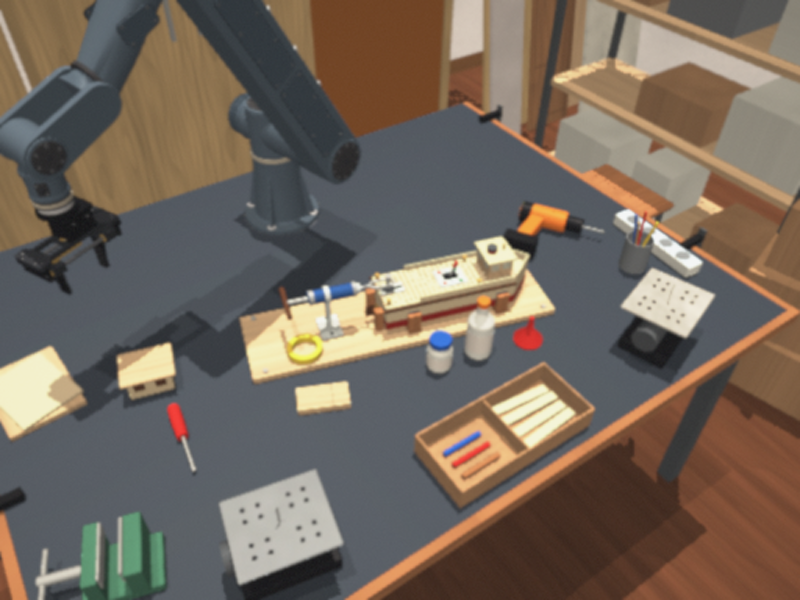

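View pics/top0b.png

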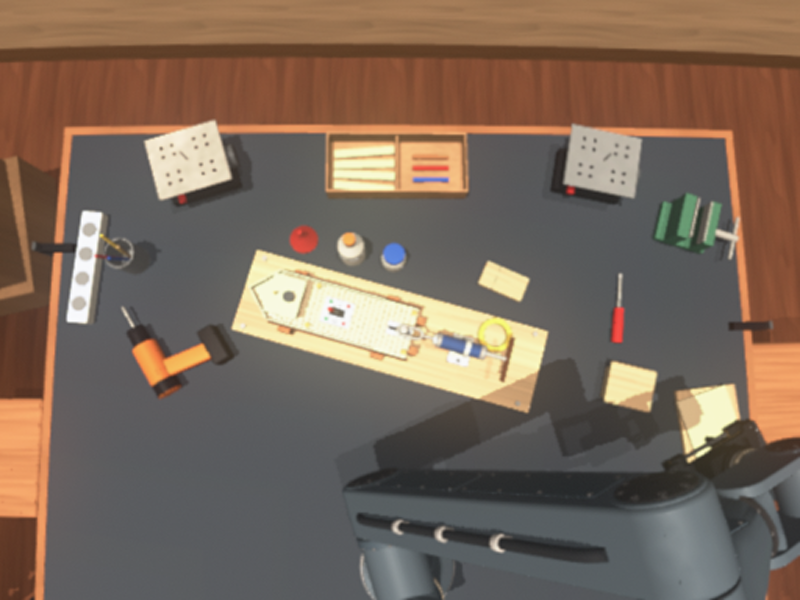

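The scene view shows the tug, gauge, tape roll and T bar. In the top view (800x600), the board corners are at about (259,251), (233,328), (547,331) and (530,411), the T bar runs from about (511,338) to (503,380), and the switch is near (337,312).

```bash
cat > h.py <<'E'
import numpy as np,cv2
from scipy.optimize import least_squares
from scipy.spatial.transform import Rotation as Ro
def ray(c,px,R,t):
    K=np.array([[c['fx'],0,c['cx']],[0,c['fy'],c['cy']],[0,0,1]])
    p=cv2.undistortPoints(np.array([[px]],float),K,c['dist_coeffs'])[0,0]
    return -R.T@t, R.T@np.array([p[0],p[1],1])
def proj(c,X,R,t):
    K=np.array([[c['fx'],0,c['cx']],[0,c['fy'],c['cy']],[0,0,1]])
    return cv2.projectPoints(np.array(X,float).reshape(-1,3),cv2.Rodrigues(R)[0],t,K,c['dist_coeffs'])[0][:,0]
def wristRt(c,o):
    T=np.eye(4);T[:3,:3]=Ro.from_quat(o['tool_rot']).as_matrix();T[:3,3]=o['position']
    M=np.linalg.inv(T@c['T_tool_cam']);return M[:3,:3],M[:3,3]
def onz(c,px,z,R,t):
    o,d=ray(c,px,R,t);return o+d*(z-o[2])/d[2]
def w2b(p,P): # world->board
    c,s=np.cos(p[2]),np.sin(p[2]);d=np.array(P)[...,:2]-p[:2];return np.stack([c*d[...,0]+s*d[...,1],-s*d[...,0]+c*d[...,1]],-1)
def b2w(p,X):
    X=np.atleast_2d(np.array(X,float));c,s=np.cos(p[2]),np.sin(p[2])
    return np.c_[p[0]+c*X[:,0]-s*X[:,1],p[1]+s*X[:,0]+c*X[:,1],X[:,2]]
E
python3 - <<'E'
from rig import robot
from h import *
c=robot.calibration("top")
px=np.array([(259,251),(233,328),(547,331),(530,411)])/1.5625
B=np.array([(.1,.37,.018),(-.1,.37,.018),(.1,-.36,.018),(-.1,-.36,.018)])
r=least_squares(lambda p:(proj(c,b2w(p,B),c['R'],c['t'])-px).ravel(),[.6,0,0])
p=r.x;print(p,r.fun);np.save('p.npy',p)
for n,q,z in(("bar",(507,358),.131),("barL",(511,338),.131),("barR",(503,380),.131),("cap",(335,312),.144)):
    W=onz(c,np.array(q)/1.5625,z,c['R'],c['t']);print(n,W,w2b(p,W))
print("sw pivot,tip ahead,bar guess,tape",b2w(p,[(0,.13,.106),(0,.145,.143),(0,-.28,.125)]))
W=onz(c,np.array((495,334))/1.5625,.019,c['R'],c['t']);print("tape",W,w2b(p,W))
c=robot.calibration("scene")
print(proj(c,b2w(p,[(0,.145,.143),(0,-.28,.125),*B]),c['R'],c['t'])*1.5625)
E
```

```text
[ 0.54075483  0.02570438 -0.27724529] [-0.90080103 -1.03220037 -0.37222349  0.66559508  1.52232141 -0.36787553
 -0.21686742  0.59036489]
bar [ 0.47140356 -0.21728054  0.131     ] [-1.96237402e-04 -2.52688015e-01]
barL [ 0.51477675 -0.22743417  0.131     ] [ 0.04429978 -0.25058236]
barR [ 0.42411654 -0.20713344  0.131     ] [-0.04845484 -0.2558712 ]
cap [0.57229616 0.15463317 0.144     ] [-0.00495187  0.13263848]
sw pivot,tip ahead,bar guess,tape [[ 0.57633676  0.15074008  0.106     ]
 [ 0.58044237  0.16516728  0.143     ]
 [ 0.46411682 -0.24360327  0.125     ]]
tape [ 0.53070904 -0.21535914  0.019     ] [ 0.05631865 -0.23460766]
[[453.60442643 260.32598522]
 [272.03208085 304.30110988]
 [552.08255934 307.27089894]
 [516.36736935 256.97964173]
 [249.43245837 378.32432774]
 [236.15117506 316.3213037 ]]
```

Request:
jog_arm(
  motion=[0, 0, 0, 0, 0, 0.964, -0.5, 0, 0, 0, 0, 0, 0.964, -0.5, 0, 0, 0, 0, 0, 0.964, -0.5, 0, 0, 0, 0, 0, 0.964, -0.5, 0, 0, 0, 0, 0, 0.964, -0.5, 0, 0, 0, 0, 0, 0.964, -0.5, 0, 0, 0, 0, 0, 0.964, -0.5, 0, 0, 0, 0, 0, 0.964, -0.5, 0, 0, 0, 0, 0, 0.964, -0.5, 0, 0, 0, 0, 0, 0.964, -0.5, 0, 0, 0, 0, 0, 0.964, -0.5],
)

```text
time: 1.48
position: [0.2784, -0.5591, 0.233]
tool_rot: [0.99, -0.14, -0.0, -0.001]
ft_force: [0.4, 0.6, -1.4]
grip_width: 0.0652
grip_force: 0.0
```

Request:
jog_arm(
  motion=[0.115, -0.956, 0, 0, 0, 0, -0.5, 0.115, -0.956, 0, 0, 0, 0, -0.5, 0.115, -0.956, 0, 0, 0, 0, -0.5, 0.115, -0.956, 0, 0, 0, 0, -0.5, 0.115, -0.956, 0, 0, 0, 0, -0.5, 0.115, -0.956, 0, 0, 0, 0, -0.5, 0.115, -0.956, 0, 0, 0, 0, -0.5, 0.115, -0.956, 0, 0, 0, 0, -0.5, 0.115, -0.956, 0, 0, 0, 0, -0.5, 0.115, -0.956, 0, 0, 0, 0, -0.5],
)

```text
time: 2.72
position: [0.428, -0.2032, 0.2333]
tool_rot: [0.99, -0.139, -0.0, -0.0]
ft_force: [-0.6, -0.1, 0.3]
grip_width: 0.0654
grip_force: 0.0
```

Request:
jog_arm(
  motion=[0.115, -0.956, 0, 0, 0, 0, -0.5, 0.115, -0.956, 0, 0, 0, 0, -0.5, 0.115, -0.956, 0, 0, 0, 0, -0.5, 0.115, -0.956, 0, 0, 0, 0, -0.5, 0.115, -0.956, 0, 0, 0, 0, -0.5, 0.115, -0.956, 0, 0, 0, 0, -0.5, 0.115, -0.956, 0, 0, 0, 0, -0.5, 0.115, -0.956, 0, 0, 0, 0, -0.5, 0.115, -0.956, 0, 0, 0, 0, -0.5, 0.115, -0.956, 0, 0, 0, 0, -0.5, 0, 0, 0, 0, 0, 0, -0.5, 0, 0, 0, 0, 0, 0, -0.5],
)

```text
time: 4.22
position: [0.5764, 0.1502, 0.233]
tool_rot: [0.99, -0.139, -0.001, 0.0]
ft_force: [-0.0, -0.0, -0.1]
grip_width: 0.0654
grip_force: 0.0
```

Run:
```python
from rig import robot
from h import *
import pickle
o=robot.get_obs();i=robot.camera("wrist");pickle.dump(o,open('o1.pkl','wb'))
cv2.imwrite("pics/w1.png",cv2.resize(i,(800,600),interpolation=cv2.INTER_CUBIC))
p=np.load('p.npy');print(o['time'],o['position'],o['q'],w2b(p,o['position']),o['grip_width'])
c=robot.calibration('wrist');R,t=wristRt(c,o)
print(proj(c,b2w(p,[(0,.13,.106),(0,.145,.143)]),R,t)*1.5625)
```

```text
4.225 [0.57644137 0.15019423 0.23297882] [ 6.77308908e-02  4.89176828e-01  1.50772870e+00 -6.08123328e-04
  1.14648578e+00  1.91687076e+00] [0.00025002 0.12950362] 0.06540076163097717
[[401.18563932 284.42984903]
 [369.4512945  306.30229139]]
```

View pics/w1.png

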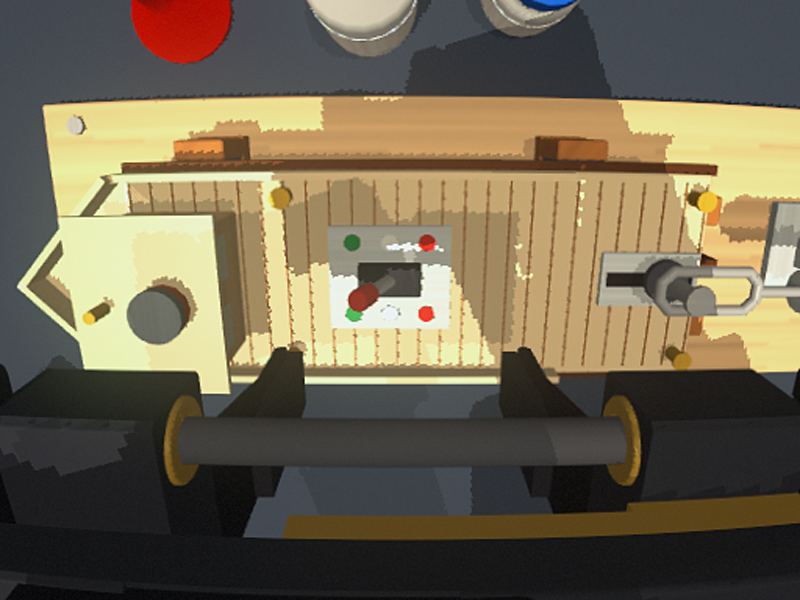

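The switch plate is centred at about (390,278), with the white dots at x=390 and the cap at (362,297) leaning to the bow. The tow post is at about (690,290) and the board's bow corner at (45,104).

Run:
```python
from rig import robot
from h import *
import pickle
o=pickle.load(open('o1.pkl','rb'));p=np.load('p.npy')
c=robot.calibration('wrist');R,t=wristRt(c,o);ct=robot.calibration('top')
f=lambda q,z:onz(c,np.array(q)/1.5625,z,R,t)
B=np.array([(.1,.37,.018),(-.1,.37,.018),(.1,-.36,.018),(-.1,-.36,.018)])
px=np.array([(259,251),(233,328),(547,331),(530,411)])/1.5625
X=np.array([(0,.13,.102),(.1,.37,.018),(0,.145,.143)]);q=np.array([(390,278),(45,104),(362,297)])/1.5625
W=np.array([[3,3],[1,1],[1,1]])
r=least_squares(lambda p:np.r_[((proj(c,b2w(p,X),R,t)-q)*W).ravel(),(.5*(proj(ct,b2w(p,B),ct['R'],ct['t'])-px)).ravel()],p)
p2=r.x;print(p2,r.fun.round(2));np.save('p2.npy',p2)
for a,z in(((390,278),.102),((390,242),.102),((390,314),.102),((362,297),.143),((45,104),.018),((123,167),.018)):
    print(a,w2b(p2,f(a,z)))
M=Ro.from_quat(o['tool_rot']).as_matrix();print(M.round(4))
print("to pivot, tool:",M.T@(b2w(p2,[(0,.13,.136)])[0]-o['position'])/.04)
print("yaw err deg tool x", np.degrees(np.arctan2(M[1,0],M[0,0])-p2[2]))
```

```text
[ 0.54427584  0.03050906 -0.28178752] [ 1.71 -0.62 -2.13 -0.61 -2.89  2.43 -0.95 -1.16 -0.81 -0.37  0.12 -0.42
 -0.88  0.02]
(390, 278) [-0.0001835   0.13048523]
(390, 242) [0.01972029 0.13045078]
(390, 314) [-0.02088124  0.13052691]
(362, 297) [0.00188195 0.14284197]
(45, 104) [0.09923727 0.36756088]
(123, 167) [0.05507723 0.31527061]
[[ 9.616e-01 -2.745e-01 -1.800e-03]
 [-2.745e-01 -9.616e-01 -7.000e-04]
 [-1.500e-03  1.100e-03 -1.000e+00]]
to pivot, tool: [ 0.06381685 -0.15479215  2.42420361]
yaw err deg tool x 0.2116499482843149
```

Request:
jog_arm(
  motion=[0.064, -0.155, 0, 0, 0, 0, -0.5, 0, 0, 0.63, 0, 0, 0, -0.5, 0, 0, 0.63, 0, 0, 0, -0.5, 0, 0, 0.63, 0, 0, 0, -0.5, 0, 0, 0.63, 0, 0, 0, -0.5, 0, 0, 0, 0, 0, 0, -0.5, 0, 0, 0, 0, 0, 0, -0.5],
  grip_force=15,
)

```text
time: 5.15
position: [0.5822, 0.1555, 0.1336]
tool_rot: [0.99, -0.139, 0.001, -0.0]
ft_force: [-0.2, -0.2, -0.2]
grip_width: 0.0654
grip_force: 0.0
```

Request:
jog_arm(
  motion=[0, 0, 0, 0, 0, 0, 0.3, 0, 0, 0, 0, 0, 0, 0.5, 0, 0, 0, 0, 0, 0, 0.7, 0, 0, 0, 0, 0, 0, 0.8, 0, 0, 0, 0, 0, 0, 0.8, 0, 0, 0, 0, 0, 0, 0.8],
)

```text
time: 5.9
position: [0.5812, 0.1556, 0.1328]
tool_rot: [0.99, -0.138, -0.0, 0.0]
ft_force: [0.3, 0.7, -0.5]
grip_width: 0.0141
grip_force: 0.0
```

Request:
jog_arm(
  motion=[0, 0, 0, 0, 0, 0, 0.9, 0, 0, 0, 0, 0, 0, 0.9, 0, 0, 0, 0, 0, 0, 0.9],
)

```text
time: 6.28
position: [0.5811, 0.1557, 0.1326]
tool_rot: [0.99, -0.139, -0.0, 0.0]
ft_force: [-1.4, 1.1, 1.2]
grip_width: 0.0103
grip_force: 15.0
```

Request:
jog_arm(
  motion=[0, 0, 0, 0, 0, 0, 0.3, 0, 0, 0, 0, 0, 0, -0.3, 0, 0, -0.6, 0, 0, 0, -0.3, 0, 0, -0.8, 0, 0, 0, -0.3, 0, 0, -0.8, 0, 0, 0, -0.3, 0, 0, 0, 0, 0, 0, -0.3, 0, 0, 0, 0, 0, 0, -0.3],
)

```text
time: 7.15
position: [0.5807, 0.1556, 0.22]
tool_rot: [0.99, -0.139, -0.001, 0.0]
ft_force: [0.2, -0.9, -0.1]
grip_width: 0.056
grip_force: 0.0
```

Run:
```python
from rig import robot
from h import *
o=robot.get_obs();i=robot.camera("wrist")
cv2.imwrite("pics/w2.png",cv2.resize(i,(800,600),interpolation=cv2.INTER_CUBIC))
p=np.load('p2.npy');print(o['time'],o['position'],w2b(p,o['position']))
c=robot.calibration('wrist');R,t=wristRt(c,o)
print(proj(c,b2w(p,[(0,.13,.106),(0,.13,.146)]),R,t)*1.5625)
```

```text
7.15 [0.58065455 0.15558725 0.21995921] [0.00016304 0.13026104]
[[402.76567498 291.34109906]
 [403.06509065 317.58288915]]
```

View pics/w2.png

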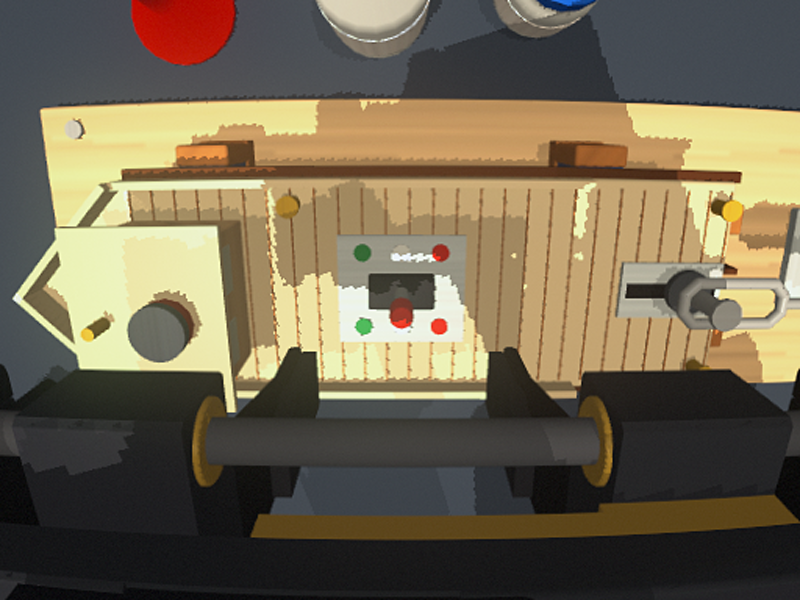

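The switch is now upright: the cap is at (401,315), in line with the white dots. Next I'll go over the T bar.

Request:
jog_arm(
  motion=[0.05, 0.963, 0, 0, 0, 0.05, 0, 0.05, 0.963, 0, 0, 0, 0, 0, 0.05, 0.963, 0, 0, 0, 0, 0, 0.05, 0.963, 0, 0, 0, 0, 0, 0.05, 0.963, 0, 0, 0, 0, 0, 0.05, 0.963, 0, 0, 0, 0, 0, 0.05, 0.963, 0, 0, 0, 0, 0, 0.05, 0.963, 0, 0, 0, 0, 0, 0.05, 0.963, 0, 0, 0, 0, 0, 0.05, 0.963, 0, 0, 0, 0, 0, 0, 0, 0, 0, 0, 0, 0, 0, 0, 0, 0, 0, 0, 0],
)

```text
time: 8.7
position: [0.4928, -0.219, 0.2196]
tool_rot: [0.99, -0.141, -0.001, -0.001]
ft_force: [-0.5, -0.3, -0.3]
grip_width: 0.0435
grip_force: 0.0
```

Run:
```python
from rig import robot
from h import *
import pickle
o=robot.get_obs();i=robot.camera("wrist");pickle.dump(o,open('o3.pkl','wb'))
cv2.imwrite("pics/w3.png",cv2.resize(i,(800,600),interpolation=cv2.INTER_CUBIC))
p=np.load('p2.npy');print(o['time'],o['position'],w2b(p,o['position']),o['grip_width'])
c=robot.calibration('wrist');R,t=wristRt(c,o)
print(proj(c,b2w(p,[(0,-.255,.131),(0,-.211,.125)]),R,t)*1.5625)
```

```text
8.7 [ 0.49278233 -0.21895826  0.21960596] [ 0.01990755 -0.25394726] 0.04345353497937452
[[404.98411251 345.79121743]
 [315.47877159 340.8990172 ]]
```

View pics/w3.png

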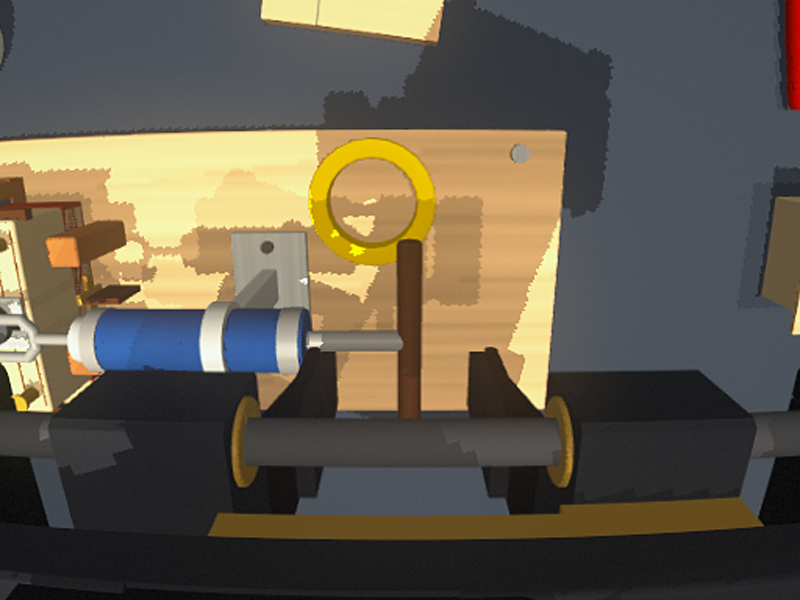

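The T bar is seen end to end at x≈409 (top end at 240, stem at row 341), with the barrel rim at (70,340). The tape is well below. I'll go down and grip.

Request:
jog_arm(
  motion=[0.05, 0.065, 0.2, 0, 0, 0, 0, 0, 0, 0.6, 0, 0, 0, 0, 0, 0, 0.6, 0, 0, 0, 0, 0, 0, 0.6, 0, 0, 0, 0, 0, 0, 0.56, 0, 0, 0, 0, 0, 0, 0, 0, 0, 0, 0, 0, 0, 0, 0, 0, 0, 0],
  grip_force=35,
)

```text
time: 9.62
position: [0.4952, -0.2226, 0.1187]
tool_rot: [0.99, -0.14, 0.0, 0.0]
ft_force: [0.0, 0.8, 0.3]
grip_width: 0.0433
grip_force: 0.0
```

Run:
```python
from rig import robot
from h import *
o=robot.get_obs();p=np.load('p2.npy');print(o['position'],w2b(p,o['position']),o['ft_force'],o['q'])
```

```text
[ 0.49522195 -0.22261928  0.11868786] [ 0.02326898 -0.2567855 ] [0.03808384 0.83431974 0.28205861] [-6.28357392e-01  5.84140665e-01  1.74179278e+00  9.48986165e-06
  8.14997606e-01  1.22354887e+00]
```

Request:
jog_arm(
  motion=[0, 0, 0, 0, 0, 0, 0.4, 0, 0, 0, 0, 0, 0, 0.6, 0, 0, 0, 0, 0, 0, 0.9, 0, 0, 0, 0, 0, 0, 0.9, 0, 0, 0, 0, 0, 0, 0.9],
)

```text
time: 10.25
position: [0.4948, -0.223, 0.1185]
tool_rot: [0.99, -0.141, 0.0, 0.0]
ft_force: [-0.4, -0.7, 0.4]
grip_width: 0.0105
grip_force: 35.0
```

Request:
jog_arm(
  motion=[0, 0.05, 0, 0, 0, 0, 0.9, 0, 0.05, 0, 0, 0, 0, 0.9, 0, 0, 0, 0, 0, 0, 0.9],
)

```text
time: 10.62
position: [0.4936, -0.227, 0.1184]
tool_rot: [0.99, -0.141, 0.0, 0.0]
ft_force: [0.1, -0.5, 1.9]
grip_width: 0.0112
grip_force: 35.0
```

Request:
jog_arm(
  motion=[0, 0.05, 0, 0, 0, 0, 0.9, 0, 0.05, 0, 0, 0, 0, 0.9, 0, 0, 0, 0, 0, 0, 0.9],
)

```text
time: 11.0
position: [0.4925, -0.2307, 0.1184]
tool_rot: [0.99, -0.141, 0.0, 0.0]
ft_force: [0.6, 0.9, 1.9]
grip_width: 0.0108
grip_force: 35.0
```

Request:
jog_arm(
  motion=[0, 0.05, 0, 0, 0, 0, 0.9, 0, 0.05, 0, 0, 0, 0, 0.9, 0, 0, 0, 0, 0, 0, 0.9],
)

```text
time: 11.38
position: [0.4914, -0.2344, 0.1184]
tool_rot: [0.99, -0.141, 0.0, -0.0]
ft_force: [1.0, 0.6, 2.1]
grip_width: 0.0111
grip_force: 35.0
```

Request:
jog_arm(
  motion=[0, 0.05, 0, 0, 0, 0, 0.9, 0, 0.05, 0, 0, 0, 0, 0.9, 0, 0, 0, 0, 0, 0, 0.9],
)

```text
time: 11.75
position: [0.4903, -0.2383, 0.1183]
tool_rot: [0.99, -0.141, 0.0, -0.0]
ft_force: [1.2, 2.2, 2.0]
grip_width: 0.0109
grip_force: 35.0
```

Request:
jog_arm(
  motion=[0, 0.05, 0, 0, 0, 0, 0.9, 0, 0.05, 0, 0, 0, 0, 0.9, 0, 0, 0, 0, 0, 0, 0.9],
)

```text
time: 12.12
position: [0.4891, -0.2421, 0.1183]
tool_rot: [0.99, -0.141, -0.0, -0.0]
ft_force: [2.8, 3.6, 1.3]
grip_width: 0.0107
grip_force: 35.0
```

Request:
jog_arm(
  motion=[0, 0.05, 0, 0, 0, 0, 0.9, 0, 0.05, 0, 0, 0, 0, 0.9, 0, 0, 0, 0, 0, 0, 0.9],
)

```text
time: 12.5
position: [0.488, -0.2459, 0.1183]
tool_rot: [0.99, -0.141, -0.0, -0.0]
ft_force: [2.1, 3.6, 1.4]
grip_width: 0.0109
grip_force: 35.0
```

Request:
jog_arm(
  motion=[0, 0.05, 0, 0, 0, 0, 0.9, 0, 0.05, 0, 0, 0, 0, 0.9, 0, 0, 0, 0, 0, 0, 0.9],
)

```text
time: 12.88
position: [0.4869, -0.2494, 0.1183]
tool_rot: [0.99, -0.141, -0.0, -0.0]
ft_force: [2.7, 5.2, 1.4]
grip_width: 0.0111
grip_force: 35.0
```

Request:
jog_arm(
  motion=[0, 0.05, 0, 0, 0, 0, 0.9, 0, 0.05, 0, 0, 0, 0, 0.9, 0, 0, 0, 0, 0, 0, 0.9],
)

```text
time: 13.25
position: [0.4859, -0.2529, 0.1183]
tool_rot: [0.99, -0.141, -0.0, -0.001]
ft_force: [2.6, 5.9, 2.1]
grip_width: 0.0107
grip_force: 35.0
```

Request:
jog_arm(
  motion=[0, 0.05, 0, 0, 0, 0, 0.9, 0, 0.05, 0, 0, 0, 0, 0.9, 0, 0.05, 0, 0, 0, 0, 0.9, 0, 0.05, 0, 0, 0, 0, 0.9, 0, 0.05, 0, 0, 0, 0, 0.9, 0, 0.05, 0, 0, 0, 0, 0.9, 0, 0.05, 0, 0, 0, 0, 0.9, 0, 0.05, 0, 0, 0, 0, 0.9],
)

```text
time: 14.25
position: [0.4817, -0.2668, 0.1181]
tool_rot: [0.99, -0.141, -0.0, -0.002]
ft_force: [4.8, 9.9, 0.8]
grip_width: 0.0109
grip_force: 35.0
```

```bash
cat > m.py <<'E'
from rig import robot
from h import *
import sys
p=np.load('p2.npy');n=int(sys.argv[1]);F=[];Y=[];I={'top':[],'scene':[],'wrist':[]}
u=np.array([-np.sin(p[2]),np.cos(p[2])])
s0=w2b(p,[.4948,-.223])[1]
for k in range(n):
    nm=('top','scene')[k%2];o=robot.get_obs();I[nm].append(robot.camera(nm).astype(float))
    F.append(o['ft_force'][:2]@u);Y.append(w2b(p,o['position'])[1]-s0)
print(o['time'],"s",np.mean(Y)*1e3,Y[-1]*1e3,"F",np.mean(F),np.std(F),o['moment'],o['grip_width'])
out=[]
for nm in('top','scene'):
    i=np.mean(I[nm],0).astype(np.uint8);cv2.imwrite(f"pics/{nm}_{sys.argv[2]}.png",i)
    c=robot.calibration(nm);y=-.2565-(-np.mean(Y));rim=proj(c,b2w(p,[(0,y+.17,.125)]),c['R'],c['t'])[0]
    print(nm,rim);x,yy=rim.astype(int)
    out.append(cv2.resize(i[yy-19:yy+19,x-25:x+25],(800,600),interpolation=cv2.INTER_NEAREST)[:, :])
cv2.imwrite(f"pics/m_{sys.argv[2]}.png",cv2.resize(np.hstack(out),(800,300),interpolation=cv2.INTER_AREA))
E
python3 m.py 10 a
```

```text
14.7 s -45.81040899432724 -45.785579271225565 F 9.974492696557306 0.5614706704248967 [ 1.5231574  -0.86937759  0.00799298] 0.010876607026639874
top [288.68527982 218.83365202]
scene [217.83356696 185.85853784]
```

View pics/m_a.png

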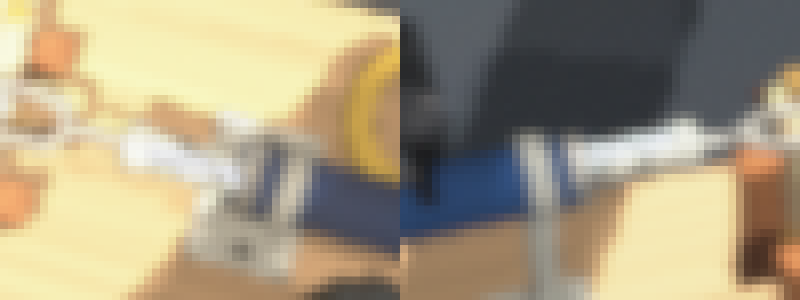

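No red is showing at the rim yet. I'll draw on to about 56.5 mm of travel, where force and slope put 12 N.

Request:
jog_arm(
  motion=[0, 0.0475, 0, 0, 0, 0, 0.9, 0, 0.0475, 0, 0, 0, 0, 0.9, 0, 0.0475, 0, 0, 0, 0, 0.9, 0, 0.0475, 0, 0, 0, 0, 0.9, 0, 0.0475, 0, 0, 0, 0, 0.9, 0, 0.0475, 0, 0, 0, 0, 0.9, 0, 0, 0, 0, 0, 0, 0.9],
)

```text
time: 15.62
position: [0.4787, -0.2769, 0.118]
tool_rot: [0.99, -0.141, -0.0, -0.003]
ft_force: [6.6, 11.9, 0.8]
grip_width: 0.0109
grip_force: 35.0
```

```bash
python3 m.py 20 b
```

```text
16.575 s -56.1683198725228 -56.16068378635553 F 12.682727536227954 0.5297376240583543 [ 1.82386734e+00 -1.11686424e+00 -1.50141053e-04] 0.010941635641372169
top [291.60759167 219.65900216]
scene [214.94930335 186.45568053]
```

View pics/m_b.png

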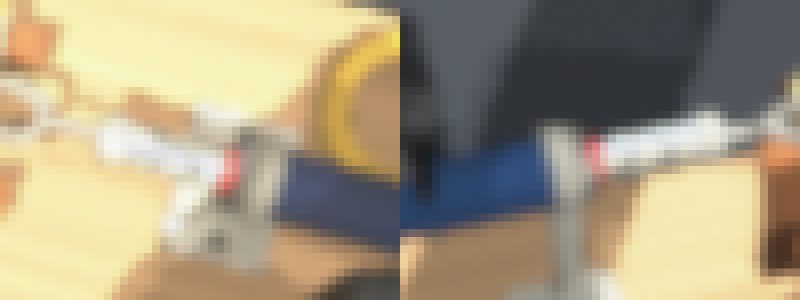

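Run:
```python
from rig import robot
from h import *
p=np.load('p2.npy');Y=-.0562
for nm in('top','scene'):
    i=cv2.imread(f"pics/{nm}_b.png").astype(float);c=robot.calibration(nm)
    P=proj(c,b2w(p,[(0,-.2565+Y+.16+d,.125) for d in(0,.01)]),c['R'],c['t']);print(nm,"rim",P[0],"px/mm",np.linalg.norm(P[1]-P[0])/10)
    x,y=P[0].round().astype(int);w=i[y-6:y+7,x-8:x+9];r=w[...,2]-w[...,:2].mean(2)-0
    print(r[2:12].round().astype(int))
```

```text
top rim [294.43728426 220.4580486 ] px/mm 0.2931059455844778
[[ 42  51  56  44  25  21  20  20  20  18  16  18  22  24  28  32  37]
 [ 17  26  32  28  22  20  21  22  22  19  12  13  18  18  20  20  24]
 [  3   8  12  13  16  18  20  22  36  36  16  12  17  19  18  18  22]
 [ -1  -2  -1   3   4   6  10  23  62  68  28  14  18  20  19  14   8]
 [  2   0   0  -1  -1  -1   0  14  68  77  26  15  19  20  20  10  -4]
 [ 17   9   4   4   3  -2  -1  18  69  80  28  16  20  21  18   8 -10]
 [ 44  33  18  16  14   4   8  52  98  82  28  18  20  20  14   2 -15]
 [ 58  41  19  12  12  14  30  78 101  57  20  18  21  20  11  -7 -20]
 [ 56  34  11   8   9  16  28  50  52  26  18  20  21  18   8 -12 -22]
 [ 46  24   8   7  12  18  19  20  18  16  18  19  20  15   2 -13 -19]]
scene rim [212.14671826 187.03589126] px/mm 0.2852990873199489
[[ -7  -6  -2   4   6   6   4   4   8  10   0  -4  -6  -6  -4  -6  -7]
 [-18 -16  -8   2   8   8   7  12  42  50  13  -6 -10  -8  -6  -6  -5]
 [-38 -35 -20  -2   8   9   9  21  72  82  26  -2  -6  -6  -5  -4  -2]
 [-48 -47 -30  -6   5   9  10  20  64  76  33   4  -2  -2   0   4   5]
 [-52 -50 -39 -16   0   8  10  16  46  74  46  14   7   7  10  13  13]
 [-53 -53 -46 -22  -4   6  10  12  28  58  56  26  10  10  13  17  24]
 [-52 -52 -47 -26  -4   6   9  10  16  39  51  30  18  18  24  38  46]
 [-50 -50 -46 -28  -4   6  10   8  10  28  45  41  38  37  42  54  44]
 [-48 -46 -44 -28  -6   6   8   9  10  27  42  46  46  46  52  50  40]
 [-40 -37 -31 -21  -6   3   8  11  20  34  43  46  46  48  56  47  38]]
```

Red now shows at the rim in both views. The redness suggests slightly more than half the ring is out, about 12.3 N. I'll ease back 1 mm and hold there.

Request:
jog_arm(
  motion=[0, -0.0275, 0, 0, 0, 0, 0.9, 0, 0, 0, 0, 0, 0, 0.9, 0, 0, 0, 0, 0, 0, 0.9],
)

```text
time: 17.0
position: [0.479, -0.2757, 0.118]
tool_rot: [0.99, -0.141, -0.0, -0.003]
ft_force: [7.0, 11.0, 0.9]
grip_width: 0.0109
grip_force: 35.0
```

```bash
python3 m.py 24 c
python3 - <<'E'
import cv2
for nm,x,y in(('top',294,220),('scene',212,187)):
    i=cv2.imread(f"pics/{nm}_c.png").astype(float);w=i[y-4:y+4,x-4:x+5];print((w[...,2]-w[...,:2].mean(2)).round().astype(int))
E
```

```text
18.15 s -55.01741953129302 -55.01800104959986 F 12.679531440303302 0.4832240792118334 [ 1.83160588 -1.13605075 -0.01019611] 0.011061412501222617
top [291.28291298 219.5673105 ]
scene [215.27025662 186.38923318]
[[26 21 20 20 20 18 16 18 22]
 [22 20 21 21 22 18 14 16 18]
 [16 18 20 22 34 36 20 18 18]
 [ 4  6 10 22 60 70 30 20 20]
 [-1 -1  0 14 69 78 29 18 20]
 [ 3 -1 -1 18 66 63 24 16 20]
 [14  5  8 48 88 59 22 18 20]
 [13 14 28 59 75 42 20 18 21]]
[[ 6  6  4  2  6  8  0 -5 -6]
 [ 8  9  7 10 30 40 11 -6 -9]
 [ 8 10 10 19 56 68 24 -2 -6]
 [ 6  9 10 20 58 71 32  4 -2]
 [ 0  8 10 16 40 68 45 14  7]
 [-4  6 10 12 22 55 56 26 12]
 [-4  6 10 10 16 38 49 30 19]
 [-4  6 10 10 12 26 40 40 38]]
```

Request:
jog_arm(
  motion=[0, -0.03, 0, 0, 0, 0, 0.9, 0, 0, 0, 0, 0, 0, 0.9, 0, 0, 0, 0, 0, 0, 0.9],
)

```text
time: 18.58
position: [0.4793, -0.2746, 0.118]
tool_rot: [0.99, -0.141, -0.0, -0.003]
ft_force: [6.7, 10.6, 1.2]
grip_width: 0.0109
grip_force: 35.0
```

```bash
python3 m.py 26 d
python3 - <<'E'
import cv2
for nm,x,y in(('top',294,220),('scene',212,187)):
    i=cv2.imread(f"pics/{nm}_d.png").astype(float);w=i[y-4:y+4,x-4:x+5];print((w[...,2]-w[...,:2].mean(2)).round().astype(int))
E
```

```text
19.825 s -53.891383602524336 -53.89971492104861 F 12.532752362601846 0.49304541500990634 [ 1.82687227 -1.07779323  0.04046569] 0.010923473620615118
top [290.96524159 219.47759593]
scene [215.58416113 186.32424487]
[[26 20 20 20 20 18 16 19 21]
 [22 20 21 22 22 18 14 16 18]
 [15 18 20 22 34 31 16 16 18]
 [ 4  6 10 22 52 52 20 16 16]
 [-1 -2  0 12 58 55 21 14 16]
 [ 4 -1 -1 17 60 56 25 17 18]
 [14  5  8 48 75 48 22 18 20]
 [12 14 28 56 62 31 18 16 18]]
[[  6   6   5   3   4   2  -2  -4  -6]
 [  8   8   8  11  22  28   8  -6 -10]
 [  8  10  10  16  40  53  22  -2  -6]
 [  5   9  10  12  28  48  27   4  -2]
 [  0   8   9   9  21  50  40  14   7]
 [ -4   6   8   8  17  42  46  22  10]
 [ -4   6   8   8  13  28  36  26  18]
 [ -4   6   8   8  10  21  34  38  38]]
```

Request:
jog_arm(
  motion=[0, -0.017, 0, 0, 0, 0, 0.9, 0, 0, 0, 0, 0, 0, 0.9, 0, 0, 0, 0, 0, 0, 0.9, 0, 0, 0, 0, 0, 0, 0.9, 0, 0, 0, 0, 0, 0, 0.9, 0, 0, 0, 0, 0, 0, 0.9, 0, 0, 0, 0, 0, 0, 0.9, 0, 0, 0, 0, 0, 0, 0.9, 0, 0, 0, 0, 0, 0, 0.9, 0, 0, 0, 0, 0, 0, 0.9, 0, 0, 0, 0, 0, 0, 0.9, 0, 0, 0, 0, 0, 0, 0.9],
)

```text
time: 21.38
position: [0.4795, -0.2741, 0.118]
tool_rot: [0.99, -0.141, -0.0, -0.003]
ft_force: [5.9, 10.6, 1.3]
grip_width: 0.0108
grip_force: 35.0
```

```bash
python3 m.py 6 e
```

```text
21.625 s -53.3297734518985 -53.32349241752332 F 12.162099886655005 0.38412779911887635 [ 1.76123663 -1.03724368 -0.00374943] 0.010604222136937465
top [290.80680043 219.4328494 ]
scene [215.74067852 186.29184065]
```

Request:
jog_arm(
  motion=[0, -0.056, 0, 0, 0, 0, 0.9, 0, -0.056, 0, 0, 0, 0, 0.9, 0, -0.056, 0, 0, 0, 0, 0.9, 0, -0.056, 0, 0, 0, 0, 0.9, 0, -0.056, 0, 0, 0, 0, 0.9, 0, -0.056, 0, 0, 0, 0, 0.9, 0, -0.056, 0, 0, 0, 0, 0.9, 0, -0.056, 0, 0, 0, 0, 0.9, 0, -0.056, 0, 0, 0, 0, 0.9, 0, -0.056, 0, 0, 0, 0, 0.9, 0, -0.056, 0, 0, 0, 0, 0.9, 0, -0.056, 0, 0, 0, 0, 0.9],
)

```text
time: 23.18
position: [0.4866, -0.2505, 0.1182]
tool_rot: [0.99, -0.141, -0.0, -0.001]
ft_force: [3.1, 5.6, 0.7]
grip_width: 0.0108
grip_force: 35.0
```

Request:
jog_arm(
  motion=[0, -0.056, 0, 0, 0, 0, 0.9, 0, -0.056, 0, 0, 0, 0, 0.9, 0, -0.056, 0, 0, 0, 0, 0.9, 0, -0.056, 0, 0, 0, 0, 0.9, 0, -0.056, 0, 0, 0, 0, 0.9, 0, -0.056, 0, 0, 0, 0, 0.9, 0, -0.056, 0, 0, 0, 0, 0.9, 0, -0.056, 0, 0, 0, 0, 0.9, 0, -0.056, 0, 0, 0, 0, 0.9, 0, -0.056, 0, 0, 0, 0, 0.9],
)

```text
time: 24.42
position: [0.4927, -0.23, 0.1184]
tool_rot: [0.99, -0.14, 0.0, 0.0]
ft_force: [0.8, 0.3, 1.4]
grip_width: 0.0107
grip_force: 35.0
```

```bash
python3 m.py 12 f
```

```text
24.975 s -7.04579357028622 -7.063940251778256 F 0.946039744976897 0.48821146005766286 [ 0.23750847 -0.06978114  0.03003127] 0.010414660850148796
top [277.74436466 215.74225344]
scene [228.54372038 183.64096623]
```

Request:
jog_arm(
  motion=[0, -0.043, 0, 0, 0, 0, 0.9, 0, -0.043, 0, 0, 0, 0, 0.9, 0, -0.043, 0, 0, 0, 0, 0.9, 0, 0, 0, 0, 0, 0, 0.9],
)

```text
time: 25.52
position: [0.4943, -0.2247, 0.1184]
tool_rot: [0.99, -0.14, 0.0, 0.0]
ft_force: [-0.1, -0.4, 2.3]
grip_width: 0.0107
grip_force: 35.0
```

```bash
python3 m.py 12 g
```

```text
26.075 s -1.7928789051373009 -1.78905555669584 F 0.009308598250699324 0.400747057609355 [ 0.07438853 -0.06815578  0.02764024] 0.010647713156604807
top [276.26142317 215.32307883]
scene [229.98492035 183.34253732]
```

Request:
jog_arm(
  motion=[0, -0.045, 0, 0, 0, 0, 0.9, 0, 0, 0, 0, 0, 0, 0.9],
)

```text
time: 26.38
position: [0.4947, -0.223, 0.1184]
tool_rot: [0.99, -0.141, 0.0, 0.0]
ft_force: [0.9, -0.3, 2.7]
grip_width: 0.0107
grip_force: 35.0
```

```bash
python3 m.py 12 h
```

```text
26.925 s -0.032928436276016826 -0.032751091380844866 F -0.164790409502495 0.4441637611542415 [ 0.04571108 -0.04635669  0.02101776] 0.010806322282994515
top [275.7645616  215.18262508]
scene [230.4672493  183.24266032]
```

The spring is relaxed. I'll open the gripper and withdraw upward.

Request:
jog_arm(
  motion=[0, 0, 0, 0, 0, 0, 0.6, 0, 0, 0, 0, 0, 0, 0.4, 0, 0, 0, 0, 0, 0, 0.2, 0, 0, 0, 0, 0, 0, 0.2, 0, 0, -0.4, 0, 0, 0, 0.2, 0, 0, -0.8, 0, 0, 0, 0.2, 0, 0, -0.8, 0, 0, 0, 0.2, 0, 0, -0.8, 0, 0, 0, 0.2, 0, 0, 0, 0, 0, 0, 0.2],
)

```text
time: 28.1
position: [0.4964, -0.2241, 0.2341]
tool_rot: [0.99, -0.14, 0.003, 0.002]
ft_force: [0.3, -0.3, -0.7]
grip_width: 0.035
grip_force: 0.0
```

Request:
jog_arm(
  motion=[0, -0.9, 0, 0, 0, 0, 0.2, 0, -0.9, 0, 0, 0, 0, 0.2, 0, -0.9, 0, 0, 0, 0, 0.2, 0, 0, 0, 0, 0, 0, 0.2, 0, 0, 0, 0, 0, 0, 0.2],
)

```text
time: 28.72
position: [0.5244, -0.1196, 0.23]
tool_rot: [0.99, -0.14, -0.0, 0.0]
ft_force: [0.1, -0.2, -0.6]
grip_width: 0.0349
grip_force: 0.0
```

Run:
```python
from rig import robot
import cv2,numpy as np
i=robot.camera("wrist");s=robot.camera("scene");print(robot.get_obs()['time'])
d=np.abs(s.astype(int)-cv2.imread("pics/scene0.png")).max(2);
a=cv2.resize(i,(480,360));b=cv2.resize(s[120:300,60:380],(480,270))
m=np.zeros((360,800,3),np.uint8);m[:,:480]=a;m[:180,480:]=s[120:300,60:380];m[180:,480:]=cv2.imread("pics/scene0.png")[120:300,60:380]
cv2.imwrite("pics/fin.png",m)
```

```text
28.825
```

View pics/fin.png

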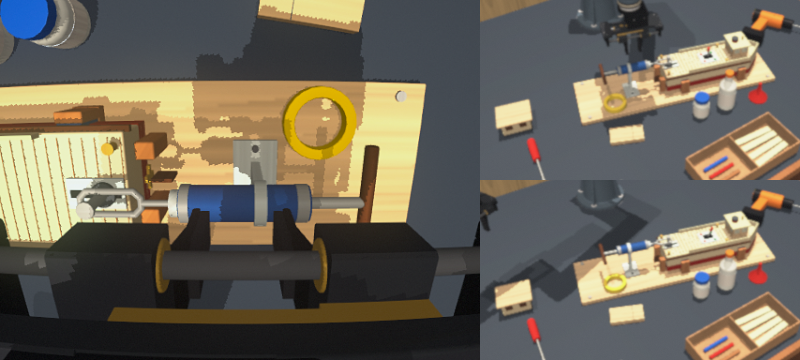

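The gauge is home with no white rod showing, the eye is slack on the post, the switch is upright, and everything lying about is where it was. Handing in.

```bash
python3 -c "
from rig import robot
print(robot.hand_in())"
```

```text
the job is handed in; nothing more can be done
None
```

I handed the job in at about 29 s; no verdict came back. The switch is off, and the gauge was drawn to about 12 N at the red ring (wrist force peaked near 13 N), held for over 1 s and eased home with its spring relaxed. Nothing else looks moved.

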